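# Bin day on the week wheel

### The job

It is bin day: with gentle fingertip flicks at its edge, advance the seven-lobed week wheel clockwise (seen from above) until the lobe with the raised stud has clicked into place at the fixed pointer, never going past it. Make the last click a flick of its own: when the stud is one lobe short of the pointer, take the finger off the wheel for a moment, then flick it once more. Only push with a fingertip, lightly: nothing is squeezed or lifted, and the wheel's foot, the garlic, the tin and the shaker stay where they stand.

Things in the scene. Friction and masses are not known exactly. Their poses are not given: they have to be found in the camera images.
- week_base: Grey round foot of the week wheel, loose, 0.9 kg, rubber-soled, 166 mm across, its flat top 20 mm above the dark mat (mat top: z = 8 mm). Origin: on the wheel's axis at mat height; z up; +x points from the axis to the pointer, which is on the far side (yaw within 0.3 rad). At rest, a gap's middle stands straight across from the pointer.
- week_wheel: White star wheel, 140 mm across, on the foot. Seven lobes 0.898 rad apart, each 10 mm wide, round-ended, reaching 70 mm from the axis, top 46 mm above the mat. Between them the hub (radius 37 mm) is low, 30 mm above the mat; outside the hub the gaps go down to the foot; at 62 mm from the axis a gap is 45 mm wide. Origin on the axis at mat height; +x along the studded lobe.
- week_turn (a joint): Turn of the wheel, rad: 0 = studded lobe at the pointer, positive = clockwise from above. It clicks to rest every 0.898 rad (0, -0.898, -1.795 ...): a spring holds it there, yields to about 2 N at the lobes' ends and pulls it on into the next rest once pushed past half way. It starts 2, 3 or 4 clicks before 0; an end stop at -4.1 means that only clockwise turning gets there.
- stud (a point): Top of the dark steel stud, 10 mm across, 9 mm high, standing on one lobe only, 60 mm from the axis; its top 55 mm above the mat.
- pointer_tip (a point): Tip of the fixed pointer, a grey upright fin outside the wheel, 22 mm wide, 60 mm high, 94 to 104 mm from the axis with a nose pointing inward to this tip: 81 mm from the axis, 56 mm above the mat.
- garlic: Loose garlic bulb, 60 mm across, 58 mm high, to the left of the wheel; origin under its centre. Leave alone.
- tin: Loose flat tin, 86 mm across, 40 mm high, to the right of the wheel; origin under its centre. Leave alone.
- shaker: Loose small shaker, 44 mm across, 90 mm high, to the right and behind; origin under its centre. Leave alone.

How it is judged:
On the way:
1. the wheel rests one click short of the pointer with the finger off it (value of joint week_turn between -1.0476 and -0.7476 rad and contact force between the fingers and week_wheel below 0.1 N), for 0.2 s.
At the end, for the whole second after the job is handed in: The studded lobe rests clicked in at the pointer (within 0.15 rad), the wheel is still, and foot, garlic, tin and shaker are within 20 mm of where they stood (value of joint week_turn between -0.15 and 0.15 rad and velocity of joint week_turn between -0.1 and 0.1 rad/s and distance of each of garlic, tin, shaker, week_base from where it was at the start of the episode below 0.02 m); the robot touches nothing.
It fails at once if the studded lobe is driven past the pointer (more than 0.5 rad, over half a click) (value of joint week_turn above 0.5 rad).
It fails at once if the foot is shoved by more than 20 mm or lifted by more than 8 mm (distance of week_base from where it was at the start of the episode above 0.02 m or height (world z) of week_base above 0.016 m).
It fails at once if the wheel is squeezed or pressed hard (fingers on it with more than 25 N) (contact force between the fingers and week_wheel above 25 N).
It fails at once if the garlic, tin or shaker is moved or lifted by more than 20 mm (distance of any of garlic, tin, shaker from where it was at the start of the episode above 0.02 m).
It also fails if it takes over 59 s, if anything falls off the work surface, if the arm or the gripper's body presses on something with over 40 N, if the wrist force passes 120 N, or if a joint passes its speed limit or range.

### The arm

A 6-joint arm with a two-finger parallel gripper is mounted at the origin on a cart in front of the work surface, level with it; the furniture and walls round the work are solid. World frame = base frame: x ahead of the robot, y to its left, z up, the work surface at z = 0. Lengths are in m, angles in rad, forces in N, time in s.
With the tool pointing down it reaches from about 0.15 to 0.775 m from the base axis. Payload 6.1 kg.
Tool frame: the origin (TCP) lies on the front face of the gripper's body, between the roots of the fingers; the fingertips stand 73 mm ahead of it and the grasp point (between the pads) lies 54 mm ahead of it (env.pinch_z is the distance from the TCP to the grasp point, in m); z points along the fingers, y is the line along which they close (so a half turn about z gives the same grasp; the last joint's range is limited). The gripper opens to 85 mm and grips with 20 to 120 N. Pads are 22 mm wide; open, the fingers measure 114 mm over their backs; the gripper's body (76 mm by 85 mm) begins 54 mm behind the grasp point. The pads swing forward as they close: fully open they stand 13 mm farther back than shut.
Start: joints at [-1.344, 0.126, -0.04, 1.405, 0, 1.571], TCP at [0.118, -0.512, 0.304] pointing down, gripper open.
Joint ranges: [-2.72, 2.72], [-0.95, 1.95], [-1.27, 1.35], [-1.78, 2.02], [-1.46, 1.47], [-3.14, 3.14]. Speed limits (rad/s): [2.39, 2.39, 3.01, 3.14, 3.14, 3.14].

### API

Orientations are given as a unit quaternion [x, y, z, w].
In Python, from station import env gives the robot as it stands.
- The arm moves only by the tool drive_tool, never from a script. Its argument "plan" is text: rows parted by semicolons, each of 7 numbers parted by spaces: the shift along the tool's x, y, z in units of 25 mm (1.0 is 25 mm), then the turn, a rotation vector about the tool's x, y, z in units of 5 degrees (1.0 is 5 degrees), then the finger opening in mm, from 0 to 85.4. In form: tx ty tz wx wy wz jaw; .... A call has 1 to 12 rows; each row shifts and turns the commanded pose from where the row before left it, along the tool's axes as they then stand; what a row does not reach is not made up. A row lasts 1/8 s, in which the tool goes at most 62.5 mm and 10.7 degrees, less where a joint would pass 70% of its speed; a pose out of reach is approached as far as the arm can. A call is refused whole if a number of a shift passes 1 or a number of a turn 1, either way. A call with a gripper value outside its range is refused whole. The fingers move at their own pace and stop on an object; "newtons" is the grip in N (left out, the last holds). Time passes only in rows, so rows that do not move let the fingers close. It gives the time, the measured TCP pose, the force, the opening and the grip force at its end, in the units of the state.
- env.read_state(): the state, without advancing time (a new reading comes with each control period).
- env.snapshot(name): name is "scene" or "top"; returns (picture, depth): 400x640x3 uint8, blue, green, red; 400x640 float32, m along the optical axis (not along the pixel's ray), 0 where there is no reading.
- env.camera_params(name): a dict with "fx", "fy", "cx", "cy" (pixels), "camera_from_world" (4x4, takes a point from world to camera coordinates). Camera axes: x right, y down, z forward; pixel columns grow to the right and rows downward; lengths in m; the calibration is good to about 2 mm. A picture is of the moment at which its call begins. camera_params takes no time and is no camera call.
- env.hand_in(): hands the job in; it is judged then, once.
The state is a dict: "time_s": time; "joint_pos": joint angles; "qd": joint speeds; "joint_efforts": joint torques, N m; "ee_pos": TCP position; "tool_rot": TCP orientation; "contact_force": force on the tool from outside, world axes, zero at the start; "wrist_torque": the same for the moment, N m; "grip_width": finger opening in m; "grasp_force": force on a finger pad.
Only numpy, scipy, OpenCV 4.12 (cv2) and the standard library are available. Lean on these libraries where they do the work, as an engineer would, in place of code of your own. Each camera call takes 0.05 s, during which the arm holds its last target. There are 200 camera calls.

## Working session

There is one attempt and no reset: what is moved stays moved. The work goes in short steps, Python scripts to look and compute and a tool call to move; the robot and the scene stay as the last step left them, time stands still between calls to the robot, and variables do not carry over. Pictures are saved under pics/ and viewed, at most 10 in all, crops included, and the job is handed in when it is done.

Besides the shell and the picture viewer there is one more tool, called after "Request:" in YAML: its name, and indented under it one key for each argument. drive_tool: Moves the arm, as the interface text tells. Its arguments: {"type":"object","properties":{"plan":{"type":"string"},"newtons":{"type":"number"}},"required":["plan"]}

```bash
ls; mkdir -p pics; python3 - <<'E'
from station import env
import cv2,numpy as np
s=env.read_state();print(s["time_s"],s["ee_pos"],s["tool_rot"],s["grip_width"])
for n in("scene","top"):
    p,d=env.snapshot(n);cv2.imwrite(f"pics/{n}0.png",p);np.save(f"pics/{n}0.npy",d)
    c=env.camera_params(n);print(n,c)
E
```

```text
pics
0.0 [ 0.1179832  -0.5112825   0.30313913] [ 9.93577032e-01  1.13155171e-01 -8.63208160e-05 -7.63027827e-04] 0.08542703004159241
scene {'fx': 515.4847348582348, 'fy': 515.4847348582348, 'cx': 323.4557473557189, 'cy': 195.07414713087127, 'camera_from_world': array([[ 0.84466462,  0.53517867,  0.01120077, -0.5058175 ],
       [ 0.44921639, -0.69730176, -0.55854713, -0.13180164],
       [-0.29111219,  0.47681658, -0.82939716,  1.14858053],
       [ 0.        ,  0.        ,  0.        ,  1.        ]])}
top {'fx': 478.8767515505912, 'fy': 478.8767515505912, 'cx': 317.9078983965478, 'cy': 197.23607094134306, 'camera_from_world': array([[ 1.60456162e-03, -9.99943176e-01, -1.05389550e-02,
         1.04604943e-01],
       [-9.92051154e-01, -2.65653333e-04, -1.25834959e-01,
         5.51059475e-01],
       [ 1.25825009e-01,  1.06570924e-02, -9.91995208e-01,
         8.74691185e-01],
       [ 0.00000000e+00,  0.00000000e+00,  0.00000000e+00,
         1.00000000e+00]])}
```

View pics/top0.png

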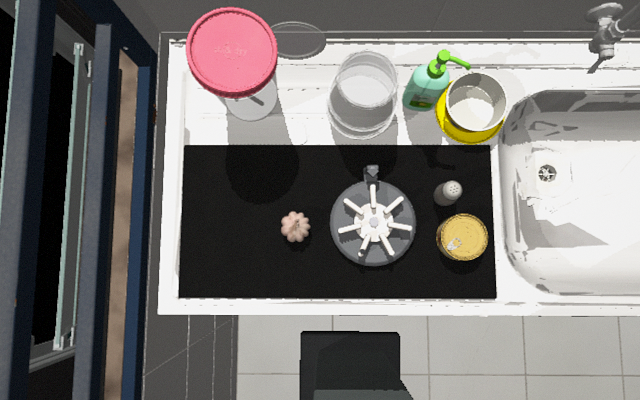

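View pics/scene0.png

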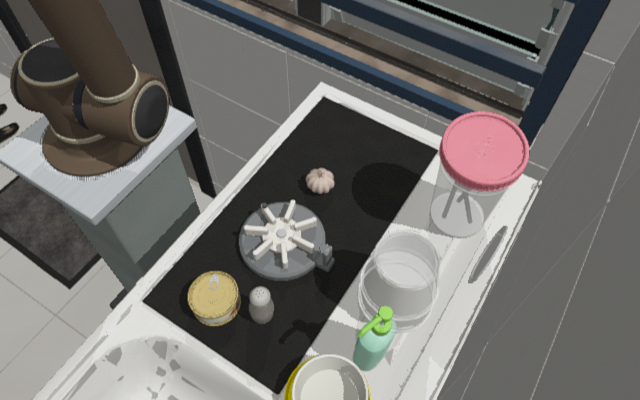

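The top view shows the wheel centred near (373,222), pointer near (372,170) and stud near (361,254), about three clicks short. Garlic (295,227), tin (463,237) and shaker (449,192) stand clear. Next I measure these accurately.

```bash
cat > h.py <<'E'
import cv2,numpy as np
from station import env
def ray(n,px,z):
    c=env.camera_params(n);T=c["camera_from_world"];R=T[:3,:3];o=-R.T@T[:3,3]
    px=np.atleast_2d(px).astype(float)
    d=np.c_[(px[:,0]-c["cx"])/c["fx"],(px[:,1]-c["cy"])/c["fy"],np.ones(len(px))]@R
    return (o+d*((z-o[2])/d[:,2])[:,None])[:,:2]
def wheel(p,z=0.054,box=(325,178,422,270)):
    x0,y0,x1,y1=box
    m=np.zeros(p.shape[:2],np.uint8);m[y0:y1,x0:x1]=(p[y0:y1,x0:x1].min(2)>170)
    n,l,st,ce=cv2.connectedComponentsWithStats(m);k=1+np.argmax(st[1:,4])
    ys,xs=np.where(l==k);w=ray("top",np.c_[xs,ys],z)
    # lobe ends: outer outline circle; centre from enclosing circle
    (cx,cy),r=cv2.minEnclosingCircle((w*1000).astype(np.float32))
    return np.array([cx,cy])/1000,r,w
def lobes(w,c):
    v=w-c;r=np.hypot(*v.T);s=(r>.045)&(r<.072);a=np.arctan2(v[s,1],v[s,0])
    ph=np.angle(np.exp(7j*a).mean())/7   # lobe phase modulo 0.898
    return ph,abs(np.exp(7j*a).mean())
E
python3 - <<'E'
from h import *
p=cv2.imread("pics/top0.png")
c,r,w=wheel(p);print(c,r,lobes(w,c))
x0,y0,x1,y1=(320,155,426,275)
cv2.imwrite("pics/crop0.png",cv2.resize(p[y0:y1,x0:x1],None,fx=5,fy=5,interpolation=cv2.INTER_NEAREST))
for nm,px,z in(("stud",(361,254),.063),("ptr",(372,181),.064),("garlic",(295,227),.04),("tin",(463,237),.048),("shaker",(449,192),.09)):
    q=ray("top",px,z)[0];print(nm,q,np.hypot(*(q-c)),np.arctan2(*(q-c)[::-1]))
E
```

```text
[0.50433026 0.00103408] 69.2491226196289 (np.float64(0.03825319946212078), np.float64(0.9438957683910525))
stud [0.44372632 0.02651893] 0.06574431511370081 2.7435271967407213
ptr [0.57756484 0.0050122 ] 0.07334254621401169 0.05426702094757289
garlic [0.49405318 0.14797792] 0.14730278925540552 1.640621471625954
tin [ 0.47534248 -0.16333238] 0.1669030405275199 -1.7453619255041717
shaker [ 0.55350254 -0.12915685] 0.1391674853701187 -1.2096662516252343
```

View pics/crop0.png

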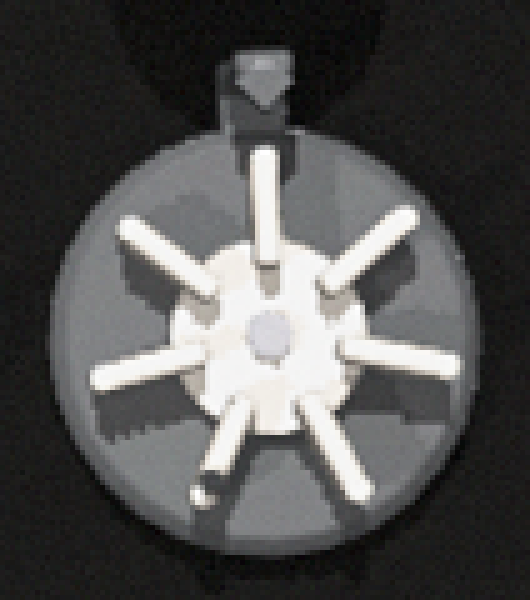

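The stud is exactly three clicks short, and the axis is at about (0.504, 0.001). The plan is to put the closed fingertips in the gap opposite the pointer, sweep a circular arc of one pitch, then lift. First comes the approach, high up.

Request:
drive_tool:
  plan: "0.5 -0.5 0 0 0 0 0;0.95 -0.944 0 0 0 0 0;0.95 -0.944 0 0 0 0 0;0.95 -0.944 0 0 0 0 0;0.95 -0.944 0 0 0 0 0;0.95 -0.944 0 0 0 0 0;0.95 -0.944 0 0 0 0 0;0.95 -0.944 0 0 0 0 0;0.95 -0.944 0 0 0 0 0;0.95 -0.944 0 0 0 0 0;0.95 -0.944 0 0 0 0 0;0.95 -0.944 0 0 0 0 0"
  newtons: 20

```text
time_s: 1.6
ee_pos: [0.3236, -0.183, 0.3038]
tool_rot: [0.994, 0.113, 0.0, -0.0]
contact_force: [0.4, -0.1, -0.2]
grip_width: 0.0002
grasp_force: 0.0
```

Request:
drive_tool:
  plan: "0.95 -0.944 0 0 0 0 0;0.95 -0.944 0 0 0 0 0;0.95 -0.944 0 0 0 0 0;0.95 -0.944 0 0 0 0 0;0.95 -0.944 0 0 0 0 0;0.95 -0.944 0 0 0 0 0;0.45 -0.44 0 0 0 0 0;0 0 0 0 0 0 0"

```text
time_s: 2.6
ee_pos: [0.4389, -0.0009, 0.3037]
tool_rot: [0.993, 0.114, -0.0, 0.0]
contact_force: [-0.4, -0.1, 0.8]
grip_width: -0.0
grasp_force: 0.0
```

Request:
drive_tool:
  plan: "0 0 0.4 0 0 -1 0;0 0 0.4 0 0 -1 0;0 0 0.4 0 0 -1 0;0 0 0.4 0 0 -1 0;0 0 0.4 0 0 -1 0;0 0 0.4 0 0 -1 0;0 0 0.4 0 0 -1 0;0 0 0.4 0 0 -1 0;0 0 0.4 0 0 -1 0;0 0 0.4 0 0 -1 0;0 0 0 0 0 -1 0;0 0 0 0 0 -1 0"

```text
time_s: 4.1
ee_pos: [0.4382, -0.0026, 0.2039]
tool_rot: [0.803, 0.595, -0.0, -0.0]
contact_force: [-0.4, 0.0, -0.3]
grip_width: 0.0003
grasp_force: 0.0
```

Request:
drive_tool:
  plan: "0 0 0 0 0 -1 0;0 0 0 0 0 -1 0;0 0 0 0 0 -1 0;0 0 0 0 0 -0.4 0;0 0 0 0 0 0 0;0 0 0 0 0 0 0"

```text
time_s: 4.85
ee_pos: [0.439, -0.0018, 0.204]
tool_rot: [0.708, 0.707, -0.0, 0.0]
contact_force: [0.3, 0.5, 0.5]
grip_width: 0.0
grasp_force: 0.0
```

```bash
python3 - <<'E'
from h import *
from scipy.spatial.transform import Rotation as R
s=env.read_state();M=R.from_quat(s["tool_rot"]).as_matrix()
print(s["time_s"],s["ee_pos"],s["joint_pos"],s["grip_width"]);print(M.round(3))
print("tool shift units",M.T@(np.array([.439,-.0015,.113])-s["ee_pos"])/.025)
p,d=env.snapshot("scene");cv2.imwrite("pics/s1.png",p[40:340,100:500])
E
```

```text
4.85 [ 0.4389643  -0.00182098  0.20395125] [-4.10704118e-03 -1.58926446e-02 -4.10092618e-01  1.17655081e+00
 -8.13380594e-05  1.56800377e+00] 1.863367136905686e-05
[[ 0.001  1.     0.   ]
 [ 1.    -0.001 -0.   ]
 [-0.     0.    -1.   ]]
tool shift units [1.31376394e-02 1.24625834e-03 3.63804881e+00]
```

View pics/s1.png

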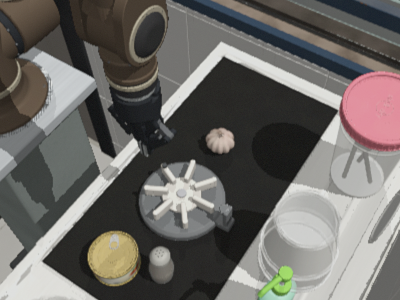

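The closed gripper hangs over the wheel's near edge (crop about (155,145)), facing the near gap, with nothing touched. I descend and check the force.

Request:
drive_tool:
  plan: "0 0 0.6 0 0 0 0;0 0 0.6 0 0 0 0;0 0 0.6 0 0 0 0;0 0 0.6 0 0 0 0;0 0 0.4 0 0 0 0;0 0 0.3 0 0 0 0;0 0 0.3 0 0 0 0;0 0 0.2 0 0 0 0;0 0 0 0 0 0 0;0 0 0 0 0 0 0"

```text
time_s: 6.15
ee_pos: [0.4393, -0.0016, 0.1142]
tool_rot: [0.707, 0.707, 0.0, 0.0]
contact_force: [-0.1, 0.7, 0.6]
grip_width: -0.0002
grasp_force: 0.0
```

```bash
python3 - <<'E'
from h import *
s=env.read_state();print(s["time_s"],s["ee_pos"],s["contact_force"])
p,d=env.snapshot("scene");a=cv2.resize(p[160:300,200:380],None,fx=4,fy=4);cv2.imwrite("pics/s2.png",a)
E
```

```text
6.15 [ 0.43931587 -0.00159058  0.11418783] [-0.09513635  0.69832657  0.59398174]
```

View pics/s2.png

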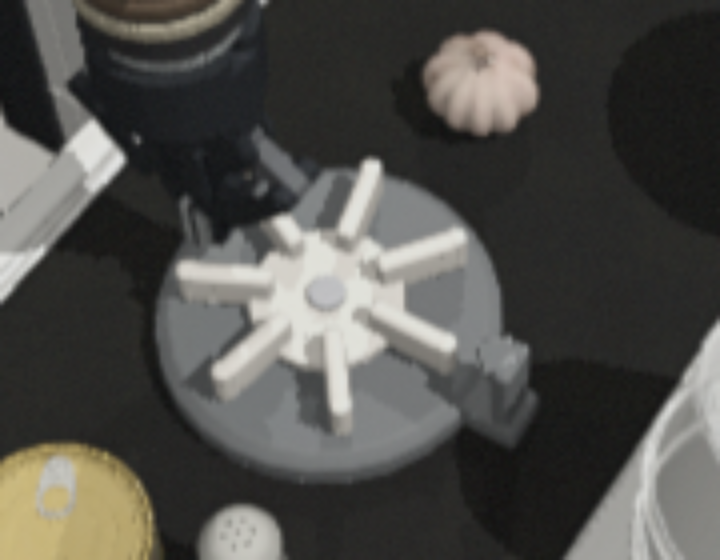

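The fingers (dark, about (235,215)) sit in the near gap between two lobes, with the wheel unturned. I sweep one pitch.

Request:
drive_tool:
  plan: "0.212 0 0 0 0 0.936 0;0.212 0 0 0 0 0.936 0;0.212 0 0 0 0 0.936 0;0.212 0 0 0 0 0.936 0;0.212 0 0 0 0 0.936 0;0.212 0 0 0 0 0.936 0"

```text
time_s: 6.95
ee_pos: [0.4455, 0.0292, 0.1142]
tool_rot: [0.858, 0.513, -0.0, 0.0]
contact_force: [-1.2, -1.7, 0.1]
grip_width: -0.0001
grasp_force: 0.6
```

Request:
drive_tool:
  plan: "0.212 0 0 0 0 0.936 0;0.212 0 0 0 0 0.936 0;0.212 0 0 0 0 0.936 0;0.212 0 0 0 0 0.936 0;0.212 0 0 0 0 0.936 0;0 0 0 0 0 0 0;0 0 0 0 0 0 0"

```text
time_s: 7.82
ee_pos: [0.4614, 0.0501, 0.114]
tool_rot: [0.944, 0.33, -0.0, 0.0]
contact_force: [-0.7, -0.4, -0.5]
grip_width: -0.0
grasp_force: 0.0
```

Request:
drive_tool:
  plan: "0 0 -0.4 0 0 0 0;0 0 -0.6 0 0 0 0;0 0 -0.6 0 0 0 0;0 0 -0.4 0 0 0 0;0 0 0 0 0 0 0"

```text
time_s: 8.45
ee_pos: [0.4621, 0.0502, 0.1651]
tool_rot: [0.944, 0.33, 0.001, 0.0]
contact_force: [-0.6, 0.1, -0.3]
grip_width: -0.0003
grasp_force: 0.0
```

```bash
python3 - <<'E'
from h import *
s=env.read_state();print(s["time_s"],s["ee_pos"],s["contact_force"])
p,d=env.snapshot("scene");a=cv2.resize(p[160:300,200:380],None,fx=4,fy=4);cv2.imwrite("pics/s3.png",a)
E
```

```text
8.45 [0.46209879 0.05018871 0.16507462] [-0.62042149  0.08746561 -0.25902456]
```

View pics/s3.png

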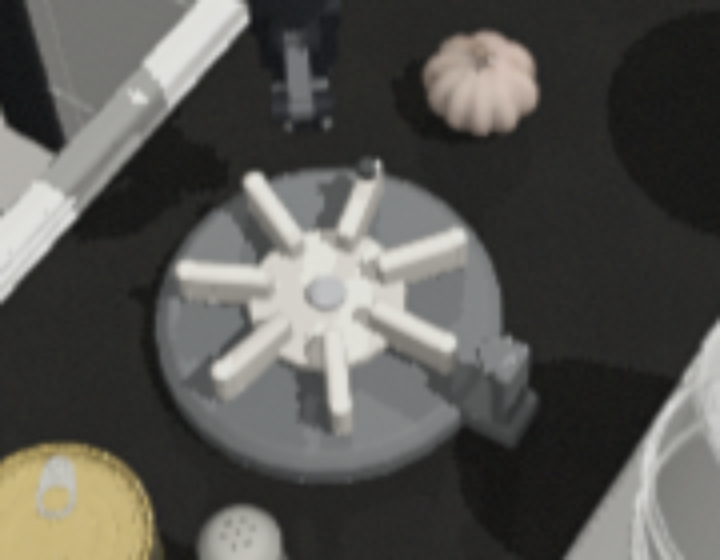

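One click achieved: the stud (crop (368,168)) is now two lobes short, and the foot and neighbours haven't moved. I return along the reversed arc, descend and repeat.

Request:
drive_tool:
  plan: "0 0 0 0 0 -0.936 0;-0.212 0 0 0 0 -0.936 0;-0.212 0 0 0 0 -0.936 0;-0.212 0 0 0 0 -0.936 0;-0.212 0 0 0 0 -0.936 0;-0.212 0 0 0 0 -0.936 0;-0.212 0 0 0 0 -0.936 0;-0.212 0 0 0 0 -0.936 0;-0.212 0 0 0 0 -0.936 0;-0.212 0 0 0 0 -0.936 0;-0.212 0 0 0 0 -0.936 0;-0.212 0 0 0 0 0 0"

```text
time_s: 10.0
ee_pos: [0.4387, -0.0018, 0.1633]
tool_rot: [0.707, 0.707, -0.0, -0.0]
contact_force: [0.0, -0.3, -0.5]
grip_width: -0.0
grasp_force: 0.0
```

Request:
drive_tool:
  plan: "0 0 0 0 0 0 0;0 0 0.6 0 0 0 0;0 0 0.6 0 0 0 0;0 0 0.4 0 0 0 0;0 0 0.2 0 0 0 0;0 0 0.2 0 0 0 0;0 0 0 0 0 0 0"

```text
time_s: 10.88
ee_pos: [0.439, -0.0016, 0.1137]
tool_rot: [0.707, 0.707, -0.0, -0.0]
contact_force: [-0.1, 0.0, -1.1]
grip_width: 0.0002
grasp_force: 0.0
```

Request:
drive_tool:
  plan: "0.212 0 0 0 0 0.936 0;0.212 0 0 0 0 0.936 0;0.212 0 0 0 0 0.936 0;0.212 0 0 0 0 0.936 0;0.212 0 0 0 0 0.936 0;0.212 0 0 0 0 0.936 0;0.212 0 0 0 0 0.936 0;0.212 0 0 0 0 0.936 0;0.212 0 0 0 0 0.936 0;0.212 0 0 0 0 0.936 0;0.212 0 0 0 0 0.936 0;0 0 0 0 0 0 0"

```text
time_s: 12.38
ee_pos: [0.4619, 0.0503, 0.1143]
tool_rot: [0.944, 0.33, 0.0, 0.0]
contact_force: [-0.2, 0.3, -1.1]
grip_width: -0.0001
grasp_force: 0.0
```

Request:
drive_tool:
  plan: "0 0 0 0 0 0 0;0 0 -0.4 0 0 0 0;0 0 -0.6 0 0 0 0;0 0 -0.6 0 0 0 0;0 0 -0.4 0 0 0 0;0 0 0 0 0 0 0;0 0 0 0 0 0 0"

```text
time_s: 13.25
ee_pos: [0.4613, 0.0501, 0.1636]
tool_rot: [0.944, 0.33, -0.0, -0.0]
contact_force: [0.5, 0.2, 1.2]
grip_width: -0.0003
grasp_force: 0.0
```

```bash
python3 - <<'E'
from h import *
s=env.read_state();print(s["time_s"],s["ee_pos"],s["contact_force"])
p,d=env.snapshot("scene");a=cv2.resize(p[160:300,200:380],None,fx=4,fy=4);cv2.imwrite("pics/s4.png",a)
E
```

```text
13.25 [0.46130467 0.05012793 0.16362647] [0.545271   0.17288691 1.16045907]
```

View pics/s4.png

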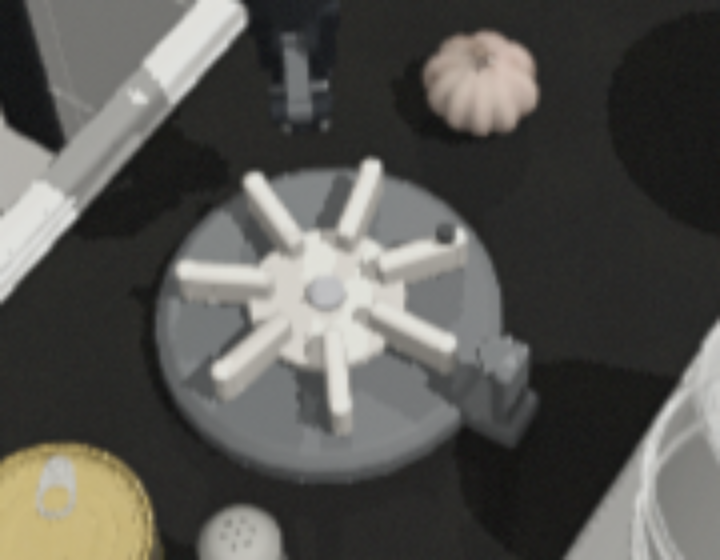

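The stud (crop (446,233)) is one lobe short of the pointer (500,355) and the finger is off the wheel. Now the last flick, as its own move.

Request:
drive_tool:
  plan: "0 0 0 0 0 -0.936 0;-0.212 0 0 0 0 -0.936 0;-0.212 0 0 0 0 -0.936 0;-0.212 0 0 0 0 -0.936 0;-0.212 0 0 0 0 -0.936 0;-0.212 0 0 0 0 -0.936 0;-0.212 0 0 0 0 -0.936 0;-0.212 0 0 0 0 -0.936 0;-0.212 0 0 0 0 -0.936 0;-0.212 0 0 0 0 -0.936 0;-0.212 0 0 0 0 -0.936 0;-0.212 0 0 0 0 0 0"

```text
time_s: 14.8
ee_pos: [0.4388, -0.0018, 0.1634]
tool_rot: [0.707, 0.707, -0.0, -0.0]
contact_force: [-0.3, 0.1, -0.2]
grip_width: -0.0003
grasp_force: 0.0
```

Request:
drive_tool:
  plan: "0 0 0 0 0 0 0;0 0 0.6 0 0 0 0;0 0 0.6 0 0 0 0;0 0 0.4 0 0 0 0;0 0 0.2 0 0 0 0;0 0 0.2 0 0 0 0;0 0 0 0 0 0 0"

```text
time_s: 15.68
ee_pos: [0.439, -0.0016, 0.1137]
tool_rot: [0.707, 0.707, -0.0, -0.0]
contact_force: [0.6, 0.2, -0.4]
grip_width: -0.0
grasp_force: 0.0
```

Request:
drive_tool:
  plan: "0.212 0 0 0 0 0.936 0;0.212 0 0 0 0 0.936 0;0.212 0 0 0 0 0.936 0;0.212 0 0 0 0 0.936 0;0.212 0 0 0 0 0.936 0;0.212 0 0 0 0 0.936 0;0.212 0 0 0 0 0.936 0;0.212 0 0 0 0 0.936 0;0.212 0 0 0 0 0.936 0;0.212 0 0 0 0 0.936 0;0.212 0 0 0 0 0.936 0;0 0 0 0 0 0 0"

```text
time_s: 17.18
ee_pos: [0.4619, 0.0503, 0.1143]
tool_rot: [0.944, 0.33, 0.0, 0.0]
contact_force: [0.5, 0.4, 0.5]
grip_width: 0.0001
grasp_force: 0.0
```

Request:
drive_tool:
  plan: "0 0 0 0 0 0 0;0 0 -0.4 0 0 0 0;0 0 -0.6 0 0 0 0;0 0 -0.6 0 0 0 0;0 0 -0.6 0 0 0 0;0 0 -0.6 0 0 0 0;0 0 -0.4 0 0 0 0;0 0 0 0 0 0 0;0 0 0 0 0 0 0"

```text
time_s: 18.3
ee_pos: [0.4613, 0.0501, 0.1935]
tool_rot: [0.944, 0.33, -0.0, -0.0]
contact_force: [0.1, -0.5, -0.2]
grip_width: -0.0001
grasp_force: 0.0
```

```bash
python3 - <<'E'
from h import *
s=env.read_state();print(s["time_s"],s["ee_pos"],s["contact_force"])
p,d=env.snapshot("scene");a=cv2.resize(p[160:300,200:380],None,fx=4,fy=4);cv2.imwrite("pics/s5.png",a)
E
```

```text
18.3 [0.46126368 0.05011227 0.19345359] [ 0.06078832 -0.51183844 -0.21580641]
```

View pics/s5.png

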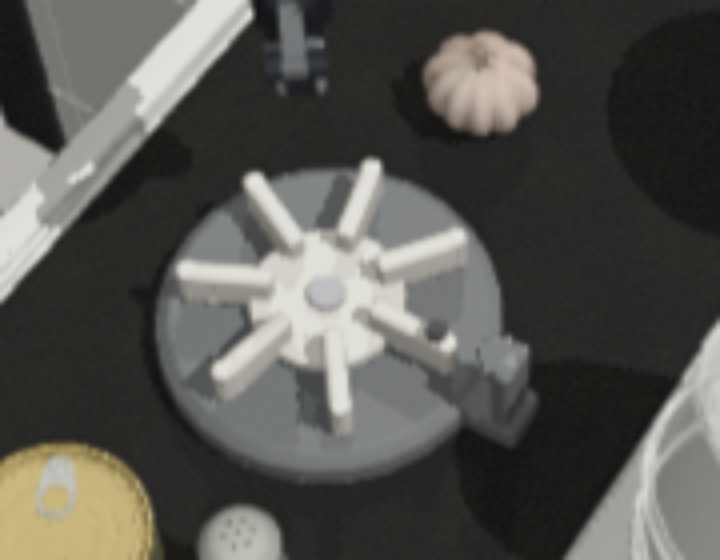

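The stud (crop (436,328)) is clicked in at the pointer, the finger is clear of everything, and nothing else has moved.

```bash
python3 -c "
from station import env
print(env.hand_in())"
```

```text
the job is handed in; nothing more can be done
None
```

I advanced the wheel three clicks with three separate flicks, lifting the finger off before the last one; the final picture shows the studded lobe at the pointer and the foot, garlic, tin and shaker where they stood, and the job is handed in (no verdict was returned).

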